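# Unlock the kitchen box with its key and open the lid

### The arm

A 6-joint arm with a two-finger parallel gripper is mounted at the origin on a cart in front of the work surface, level with it; the furniture and walls round the work are solid. World frame = base frame: x ahead of the robot, y to its left, z up, the work surface at z = 0. Lengths are in mm, angles in rad, forces in N, time in s.
With the tool pointing down it reaches from about 275 to 750 mm from the base axis. Payload 10.2 kg.
Tool frame: the origin (TCP) lies midway between the tips of the shut fingers; the grasp point (between the pads) lies 19 mm behind it; z points along the fingers, y is the line along which they close (so a half turn about z gives the same grasp; the last joint's range is limited). The gripper opens to 85 mm and grips with 20 to 120 N. Pads are 22 mm wide; open, the fingers measure 114 mm over their backs; the gripper's body (76 mm by 85 mm) begins 54 mm behind the grasp point. The pads swing forward as they close: fully open they stand 13 mm farther back than shut.
Start: joints at [0.945, 0.313, 1.498, -0, 1.331, -0.223], TCP at [205.811, 482.984, 231.294] pointing down, gripper open.
Joint ranges: [-2.94, 2.94], [-0.97, 2.17], [0.19, 2.56], [-1.23, 4.37], [0.02, 3.11], [-2.88, 2.88]. Speed limits (rad/s): [2.39, 2.39, 3.01, 3.14, 3.14, 3.14].

### API

Orientations are given as a unit quaternion [w, x, y, z].
In Python, from rig import ctrl gives the robot as it stands.
- The arm moves only by the tool arm_command, never from a script. Its argument "increments" is a list of rows, each an object with "dr": the turn, a rotation vector about the tool's x, y, z in units of pi/4 rad (1.0 is pi/4 rad), a list of three; "offset": the shift along the tool's x, y, z in units of 120 mm (1.0 is 120 mm), a list of three; "hand": the opening, from -1 (shut) to 1 (fully open). A call has 1 to 8 rows; each row shifts and turns the commanded pose from where the row before left it, along the tool's axes as they then stand; what a row does not reach is not made up. A row lasts 1/10 s, in which the tool goes at most 50 mm and 8.59 degrees, less where a joint would pass 70% of its speed; a pose out of reach is approached as far as the arm can. A call with a number of a shift or a turn outside -1 to 1 is refused whole. A call with a gripper value outside its range is refused whole. The fingers move at their own pace and stop on an object; "grip_force" is the grip in N (left out, the last holds). Time passes only in rows, so rows that do not move let the fingers close. It gives the time, the measured TCP pose, the force, the opening and the grip force at its end, in the units of the state.
- ctrl.sense(): the state, without advancing time (a new reading comes with each control period).
- ctrl.capture(name): name is "scene" or "top" or "wrist"; returns the picture (420x560x3 uint8, red, green, blue); there is no depth.
- ctrl.camera_info(name): a dict with "K" (3x3 intrinsics, pixels), "dist" ([k1, k2, p1, p2, k3] as OpenCV has them; the pictures are not rectified), "R" (3x3) and "t" (3): a world point X has camera coordinates R X + t. Camera axes: x right, y down, z forward; pixel columns grow to the right and rows downward; lengths in mm; the calibration is good to about 2 mm. A picture is of the moment at which its call begins: read the wrist's pose just before it. camera_info takes no time and is no camera call; for the wrist camera it gives the pose at the moment of the call.
- ctrl.finish_job(): hands the job in; it is judged then, once.
The state is a dict: "time_s": time; "joints": joint angles; "dq": joint speeds; "tau": joint torques, N m; "eef_pos": TCP position; "ee_rot": TCP orientation; "force": force on the tool from outside, world axes, zero at the start; "wrist_torque": the same for the moment, N m; "grip_width": opening from 0.0 (shut) to 1.0 (fully open); "grip_force": force on a finger pad.
Only numpy, scipy, OpenCV 4.12 (cv2) and the standard library are available. Lean on these libraries where they do the work, as an engineer would, in place of code of your own. Each camera call takes 0.05 s, during which the arm holds its last target. There are 200 camera calls.

### The job

The peeler is locked in the wooden box. Take the key with the straight, bar-shaped head out of the key stand, push it fully into the box's lock cylinder and use it to turn the lock clockwise as far as it goes, so that the steel tongue swings off the lid; then lift the lid open until it leans back on its stop and stays there. Leave the key in the lock, leave the round-headed key in the stand, turn the lock with the key and not by pushing the tongue, and do not shift the lemon, the garlic or the mug.

Things in the scene. Friction and masses are not known exactly. Their poses are not given: they have to be found in the camera images.
- box: Wooden box fixed to the worktop, body 120 (x) x 200 (y) x 78 mm high, plus 8 mm lid on top. Origin: centre of its underside. Its front (lid bar) is its -x side, hinge on its +x side. A lock block 56 x 54 x 66 mm high is built on its -y side; the lock cylinder stands on it.
- lid (a joint): Lid angle, rad: 0 shut, 1.75 leaning back on its stop. Hinge along the box's y axis on the +x rim. The lid falls shut if let go before about 1.57 and falls on to its stop beyond that. Lid 0.25 kg. The tongue of the lock blocks it until the lock is turned past about 0.95.
- lid_bar (a point): Middle of the round steel pull bar of the lid (8 mm thick, along the box's y, free length 66 mm between its two arms), 34 mm in front of the lid's front edge and 82 mm above the worktop when shut; there is an open gap of 30 mm between bar and lid and nothing below the bar. The bar is 154 mm from the hinge line. Turns with the lid.
- lid_hinge (a point): Point on the hinge line of the lid, middle of its length, 78 mm above the worktop.
- lock (a joint): Angle of the lock cylinder, rad: 0 locked (tongue over the lid), grows clockwise seen from above, stop at 1.25 (unlocked). It stays where it is left. A key has about 0.2 rad of play in the slot, so turn it a little further, until it stops.
- lock_mouth (a point): Centre of the keyhole at the flat top of the steel lock cylinder (39 mm diameter, 36 mm tall), 102 mm above the worktop. The keyhole is a slot 16 x 7 mm, 28 mm deep, chamfered. The x axis here lies along the slot's long side and turns with the lock; z up.
- tongue_tip (a point): Outer end of the steel tongue, 12 mm wide and 5 mm thick, on the side of the lock cylinder, 40 mm from the cylinder's axis and 90 mm above the worktop; it lies over the lid's edge when locked and turns with the lock.
- stand: Light wooden key stand fixed to the worktop, 130 (x) x 52 x 40 mm high, origin centre of its underside; two square 16 mm holes, 30 mm deep, at x = -32 and +32 mm. One key stands upright in each, in either order.
- key: The right key: steel, 60 g, upright in the stand. Origin on its axis under the collar (20 mm wide, 4 mm thick) that rests on the stand or lock. Below: flat blade 14 (x) x 5 (y) mm, 24 mm long, narrower at the tip. Above: neck 12 mm wide, then a straight bar-shaped head 36 (x) x 9 (y) x 26 (z) mm, its centre 30 mm above the origin. Fits either way round.
- key_seat (a point): The key's origin: its axis, under the collar. Comes to the lock mouth when the key is fully in.
- round_key: The wrong key: same build, but its head is a round knob 32 mm across (round seen from above), top 36 mm above the origin, and it has a square 14 mm blade. Stays in the stand. Origin under the collar.
- lemon: Yellow lemon, 78 x 55 x 56 mm, bystander, origin at its underside.
- garlic: Garlic bulb, 60 x 57 x 58 mm, bystander, origin at its underside.
- mug: White mug, 80 x 113 x 91 mm, bystander, origin at its underside.

How it is judged:
By the outcome, as a careful person would: the job done as asked, in the order asked, and still so for the second after the job is handed in, with the robot touching nothing.
It also fails if it takes over 64 s, if anything falls off the work surface, if the arm or the gripper's body presses on something with over 40 N, if the wrist force passes 120 N, or if a joint passes its speed limit or range.

## Working session

There is one attempt and no reset: what is moved stays moved. The work goes in short steps, Python scripts to look and compute and a tool call to move; the robot and the scene stay as the last step left them, time stands still between calls to the robot, and variables do not carry over. Pictures are saved under pics/ and viewed, at most 13 in all, crops included, and the job is handed in when it is done.

Besides the shell and the picture viewer there is one more tool, called after ">>>" as name(argument=value, ...), one argument or row to a line, values as JSON. arm_command: Moves the arm, as the interface text tells. Shifts and turns lie within -1 to 1; 1 stands for 120 mm of shift or pi/4 rad of turn. Its arguments: {"type":"object","properties":{"increments":{"type":"array"},"grip_force":{"type":"number"}},"required":["increments"]}

```bash
mkdir -p pics; ls
python3 - <<'E'
from rig import ctrl
import cv2
s=ctrl.sense();print({k:s[k] for k in('time_s','eef_pos','ee_rot','force','grip_width')})
for n in('scene','top'):
    cv2.imwrite(f'pics/{n}0.png',ctrl.capture(n)[:,:,::-1])
    i=ctrl.camera_info(n);print(n,i)
E
```

```text
pics
{'time_s': 0.0, 'eef_pos': array([205.6375999 , 482.76816876, 230.72985362]), 'ee_rot': array([-2.80389591e-04,  2.00043159e-01,  9.79786869e-01, -5.89884371e-04]), 'force': array([0.34270583, 0.36580475, 0.15407717]), 'grip_width': 1.0003129183305786}
scene {'K': array([[386.34043963,   0.        , 279.10010364],
       [  0.        , 386.34043963, 212.56694911],
       [  0.        ,   0.        ,   1.        ]]), 'dist': array([-0.09665432,  0.        ,  0.        ,  0.        ,  0.        ]), 'R': array([[-0.97898101,  0.20340472, -0.01492295],
       [ 0.15451363,  0.69192933, -0.70523708],
       [-0.13312292, -0.69271951, -0.70881448]]), 't': array([ 517.81823297,   28.19533382, 1115.56405164])}
top {'K': array([[534.11484114,   0.        , 282.5263095 ],
       [  0.        , 534.11484114, 211.11309477],
       [  0.        ,   0.        ,   1.        ]]), 'dist': array([-0.15364756,  0.        ,  0.        ,  0.        ,  0.        ]), 'R': array([[-0.00736969, -0.99995891, -0.00527812],
       [-0.99657393,  0.00777936, -0.08234006],
       [ 0.08237773,  0.00465322, -0.99659032]]), 't': array([ -54.89794348,  534.51044361, 1448.92458775])}
```

View pics/scene0.png

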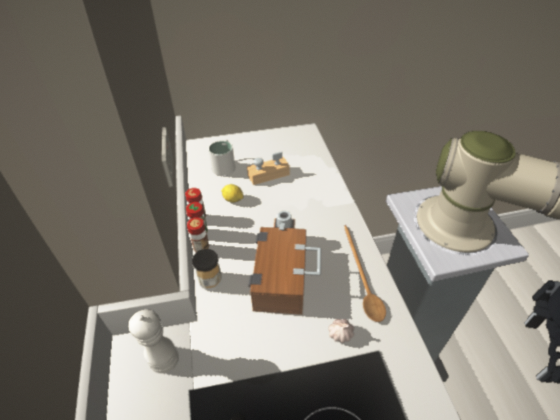

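View pics/top0.png

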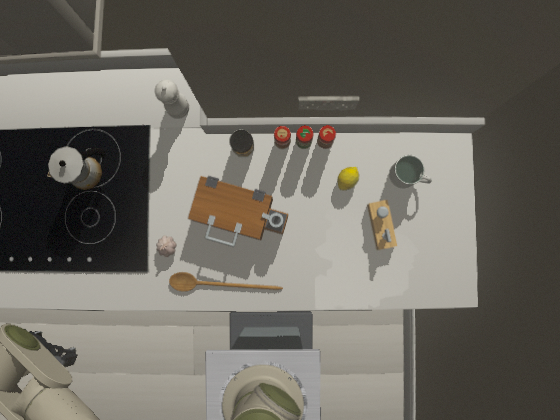

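The top view shows the box around (230,208), the lock cylinder at (276,220), and the stand around (382,225). The round key is at (382,212), the bar key at (388,237), and the lid bar around (222,240). I'll get rough positions first, then use the wrist camera.

```bash
cat > h.py <<'E'
import numpy as np, cv2
from rig import ctrl
from scipy.spatial.transform import Rotation as Ro
def ray(i,p):
    u=cv2.undistortPoints(np.array([[p]],float),i['K'],i['dist'])[0,0]
    R=np.array(i['R']);return -R.T@i['t'], R.T@np.array([u[0],u[1],1])
def atz(i,p,z):
    c,d=ray(i,p);return c+d*(z-c[2])/d[2]
def tri(obs):
    A=np.zeros((3,3));b=np.zeros(3);L=[]
    for i,p in obs:
        c,d=ray(i,p);d/=np.linalg.norm(d);P=np.eye(3)-np.outer(d,d);A+=P;b+=P@c;L.append((c,P))
    x=np.linalg.solve(A,b);return x,[round(float(np.linalg.norm(P@(x-c))),1) for c,P in L]
def proj(i,X):
    return cv2.projectPoints(np.array(X,float).reshape(-1,3),cv2.Rodrigues(np.array(i['R']))[0],np.array(i['t']),i['K'],i['dist'])[0][:,0]
def pose():
    s=ctrl.sense();q=s['ee_rot'];return np.array(s['eef_pos']),Ro.from_quat([q[1],q[2],q[3],q[0]]),s
def togo(target,yaw=None):
    """shift in tool units for now; target TCP"""
    p,R,s=pose();y=R.as_matrix()[:,1]
    print('t',round(s['time_s'],2),'pos',p.round(1),'tool x',R.as_matrix()[:,0].round(3),'y',y.round(3),'z',R.as_matrix()[:,2].round(3),'F',np.round(s['force'],1),'grip',round(s['grip_width'],3),round(s['grip_force'],1))
    print('offset',(R.inv().apply(np.array(target)-p)/120).round(3))
E
python3 - <<'E'
from h import *
t=ctrl.camera_info('top');w=ctrl.camera_info('scene')
for n,p,z in [('lock',(276,220),102),('round',(382,212),76),('bar',(388,237),83),('lidbar',(222,242),82),('lemon',(348,178),28),('garlic',(167,245),29),('mug',(408,172),45)]:
    print(n,atz(t,p,z).round(0))
print(tri([(t,(276,220)),(w,(284,215))]))
i=ctrl.camera_info('wrist');p,R,s=pose();print('cam in tool',R.inv().apply(-i['R'].T@i['t']-p), (R.as_matrix().T@i['R'].T).round(2),i['K'],i['dist'])
togo((420,-270,300))
E
```

```text
lock [504. -42. 102.]
round [ 525. -324.   76.]
bar [ 458. -337.   83.]
lidbar [449. 101.  82.]
lemon [ 624. -241.   28.]
garlic [442. 260.  29.]
mug [ 637. -405.   45.]
(array([505.04241717, -42.29337407, 100.09005508]), [0.5, 0.5])
cam in tool [  67.75204214   -0.71533736 -141.09214956] [[-0.   -0.96 -0.27]
 [ 1.   -0.    0.  ]
 [-0.   -0.27  0.96]] [[301.17333342   0.         284.29431353]
 [  0.         301.17333342 204.37333925]
 [  0.           0.           1.        ]] [-0.00934826  0.          0.          0.          0.        ]
t 0.1 pos [205.7 482.8 230.8] tool x [-0.92   0.392  0.   ] y [ 0.392  0.92  -0.001] z [-0.001 -0.001 -1.   ] F [ 1.   0.  -0.7] grip 1.001 0.0
offset [-4.102 -5.072 -0.572]
```

>>> arm_command(
  increments=[
    {"offset":[-0.29,-0.28,-0.03],"dr":[0,0,0],"hand":1},
    {"offset":[-0.29,-0.28,-0.03],"dr":[0,0,0],"hand":1},
    {"offset":[-0.29,-0.28,-0.03],"dr":[0,0,0],"hand":1},
    {"offset":[-0.29,-0.28,-0.03],"dr":[0,0,0],"hand":1},
    {"offset":[-0.29,-0.28,-0.03],"dr":[0,0,0],"hand":1},
    {"offset":[-0.29,-0.28,-0.03],"dr":[0,0,0],"hand":1},
    {"offset":[-0.29,-0.28,-0.03],"dr":[0,0,0],"hand":1},
    {"offset":[-0.29,-0.28,-0.03],"dr":[0,0,0],"hand":1},
  ],
)

```text
time_s: 0.9
eef_pos: [356.7, 124.7, 260.2]
ee_rot: [0.0, 0.2, 0.98, 0.0]
force: [0.7, 0.6, 0.6]
grip_width: 0.999
grip_force: 0.0
```

Run:
```python
from h import *
togo((400,-40,260))
```

```text
t 0.9 pos [356.7 124.7 260.2] tool x [-0.92   0.392 -0.   ] y [0.392 0.92  0.   ] z [ 0.  0. -1.] F [0.7 0.6 0.6] grip 0.999 0.0
offset [-0.87  -1.121  0.002]
```

>>> arm_command(
  increments=[
    {"offset":[-0.22,-0.28,0],"dr":[0,0,0],"hand":1},
    {"offset":[-0.22,-0.28,0],"dr":[0,0,0],"hand":1},
    {"offset":[-0.22,-0.28,0],"dr":[0,0,0],"hand":1},
    {"offset":[-0.22,-0.28,0],"dr":[0,0,0],"hand":1},
    {"offset":[0,0,0],"dr":[0,0,0],"hand":1},
  ],
)

```text
time_s: 1.4
eef_pos: [401.6, -42.2, 259.6]
ee_rot: [-0.0, 0.203, 0.979, -0.0]
force: [-0.6, -0.6, -0.5]
grip_width: 0.996
grip_force: 0.0
```

```bash
cat > shot.py <<'E'
import sys,pickle
from h import *
n=sys.argv[1];i=ctrl.camera_info('wrist');im=ctrl.capture('wrist')
cv2.imwrite(f'pics/{n}.png',im[:,:,::-1]);pickle.dump(i,open(n+'.pkl','wb'));togo(eval(sys.argv[2]))
E
python3 shot.py w1 "(460,-250,260)"
```

```text
t 1.45 pos [401.1 -40.2 259.6] tool x [-0.918  0.396  0.001] y [ 0.396  0.918 -0.   ] z [-0.001  0.    -1.   ] F [-0.7  0.9  0.4] grip 0.999 0.0
offset [-1.142 -1.412 -0.004]
```

View pics/w1.png

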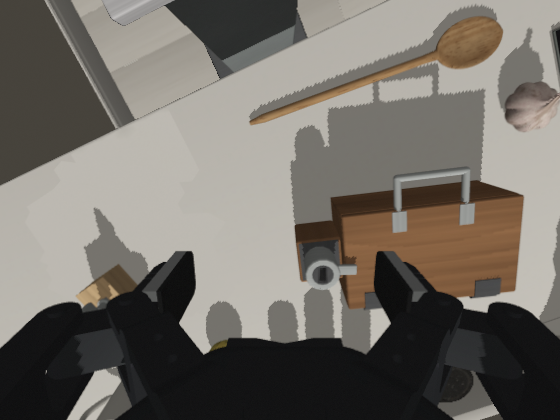

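The wrist view shows the lock mouth at (322,272), the tongue pointing right to (352,269) over the lid, and bar arm ends at (397,177) and (469,170). Next I'll look at the stand.

>>> arm_command(
  increments=[
    {"offset":[-0.27,-0.235,0],"dr":[0,0,0],"hand":1},
    {"offset":[-0.27,-0.235,0],"dr":[0,0,0],"hand":1},
    {"offset":[-0.27,-0.235,0],"dr":[0,0,0],"hand":1},
    {"offset":[-0.27,-0.235,0],"dr":[0,0,0],"hand":1},
    {"offset":[-0.27,-0.235,0],"dr":[0,0,0],"hand":1},
    {"offset":[-0.27,-0.235,0],"dr":[0,0,0],"hand":1},
    {"offset":[-0.27,-0.235,0],"dr":[0,0,0],"hand":1},
    {"offset":[0,0,0],"dr":[0,0,0],"hand":1},
  ],
)

```text
time_s: 2.25
eef_pos: [533.2, -311.4, 257.8]
ee_rot: [-0.001, 0.201, 0.98, 0.0]
force: [-0.8, 0.7, 0.9]
grip_width: 1.0
grip_force: 0.0
```

```bash
python3 shot.py w2 "(460,-335,200)"
```

```text
t 2.3 pos [ 532.8 -309.3  258.4] tool x [-0.92   0.392  0.002] y [0.392 0.92  0.001] z [-0.002  0.002 -1.   ] F [-1.1 -0.5  0.2] grip 0.998 0.0
offset [ 0.473 -0.436  0.488]
```

View pics/w2.png

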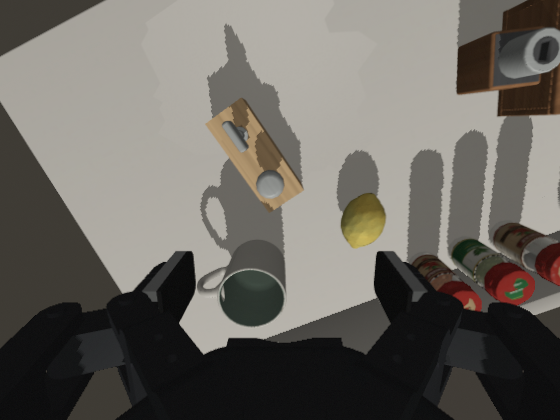

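The stand runs from about (228,105) to (285,205). The bar head is at (235,136), roughly parallel to the stand, the round knob at (270,184), and the lock mouth at (541,52). I'll enlarge these.

Run:
```python
import cv2,numpy as np
a=cv2.imread('pics/w2.png');b=cv2.imread('pics/w1.png')
c=lambda im,x,y,w,h,s:cv2.resize(im[y:y+h,x:x+w],None,fx=s,fy=s,interpolation=cv2.INTER_CUBIC)
A=c(a,200,90,110,125,4.8)          # 528x600
B=c(a,506,22,54,60,5);C=c(b,292,242,66,60,4)
out=np.zeros((600,800,3),np.uint8);out[:600,:528]=A[:600,:528];out[:300,530:800]=B[:,:270];out[300:540,530:794]=C
cv2.imwrite('pics/crop1.png',out)
```

```text
(no output)
```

View pics/crop1.png

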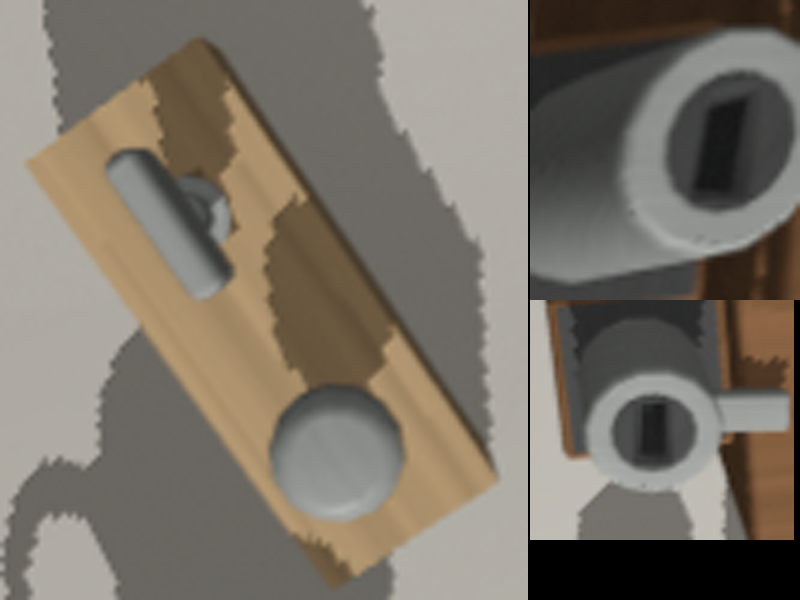

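Run:
```python
from h import *
import pickle
w1=pickle.load(open('w1.pkl','rb'));w2=pickle.load(open('w2.pkl','rb'))
A=lambda x,y:(200+x/4.8-.4,90+y/4.8-.4);B=lambda x,y:(506+(x-530)/5-.4,22+y/5-.4);C=lambda x,y:(292+(x-530)/4-.4,242+(y-300)/4-.4)
for n,p,z in [('L0',A(28,162),40),('L1',A(335,588),40),('R0',A(203,38),40),('R1',A(498,478),40),('h0',A(120,165),83),('h1',A(205,290),83),('round',A(336,450),76)]:
    print(n,atz(w2,p,z).round(1))
print('mouth',tri([(w1,C(654,431)),(w2,B(730,137))]), tri([(w1,C(654,431)),(w2,B(730,137)),(ctrl.camera_info('top'),(276,220))]))
for f,i,q in((C,w1,[(652,402),(655,462),(787,411),(718,414)]),(B,w2,[(735,92),(712,190)])):
    print([atz(i,f(*k),95).round(1) for k in q])
print('bar w1',atz(w1,(397,177),82),atz(w1,(469,170),82))
togo((520,-360,200))
```

```text
L0 [ 436.6 -369.5   40. ]
L1 [ 563.3 -345.1   40. ]
R0 [ 427.7 -318.9   40. ]
R1 [ 552.9 -295.2   40. ]
h0 [ 449.  -341.9   83. ]
h1 [ 479.7 -336.5   83. ]
round [ 524.2 -325.6   76. ]
mouth (array([505.24083464, -41.97433694, 100.87382621]), [0.2, 0.2]) (array([504.90676458, -42.09946339, 101.16201958]), [0.4, 0.2, 0.5])
[array([500.1, -39.6,  95. ]), array([517.9, -45.7,  95. ]), array([517.7,  -5.9,  95. ]), array([510.9, -24. ,  95. ])]
[array([498.5, -35. ,  95. ]), array([513.5, -42.2,  95. ])]
bar w1 [439.84009062  71.99843441  82.        ] [463.13396253 145.11940452  82.        ]
t 2.3 pos [ 532.8 -309.3  258.4] tool x [-0.92   0.392  0.002] y [0.392 0.92  0.001] z [-0.002  0.002 -1.   ] F [-1.1 -0.5  0.2] grip 0.998 0.0
offset [-0.069 -0.431  0.486]
```

The mouth triangulates to (505,-42,101), close to the 102 given. The stand measures 129 x 51, so it agrees too. I'll rotate to align with the key and take a second view from above it.

>>> arm_command(
  increments=[
    {"offset":[0,0,0.14],"dr":[0,0,-0.186],"hand":1},
    {"offset":[0,0,0.14],"dr":[0,0,-0.186],"hand":1},
    {"offset":[0,0,0.14],"dr":[0,0,-0.186],"hand":1},
    {"offset":[0,0,0.14],"dr":[0,0,-0.186],"hand":1},
    {"offset":[0.04,-0.135,0],"dr":[0,0,0],"hand":1},
    {"offset":[0,0,0],"dr":[0,0,0],"hand":1},
    {"offset":[0,0,0],"dr":[0,0,0],"hand":1},
  ],
)

```text
time_s: 3.0
eef_pos: [530.7, -326.0, 194.1]
ee_rot: [0.001, -0.089, 0.996, -0.001]
force: [-0.3, 0.7, -0.1]
grip_width: 1.001
grip_force: 0.0
```

```bash
python3 shot.py w3 "(464,-338.5,120)"
python3 - <<'E'
import cv2,pickle
from h import *
print(ctrl.sense()['joints'].round(2))
i=pickle.load(open('w3.pkl','rb'));p=proj(i,[(464,-338.5,83)])[0].astype(int);x,y=max(p[0]-80,0),max(p[1]-60,0);print(x,y)
a=cv2.imread('pics/w3.png')
cv2.imwrite('pics/w3c.png',cv2.resize(a[y:y+120,x:x+160],None,fx=5,fy=5,interpolation=cv2.INTER_CUBIC))
E
```

```text
t 3.05 pos [ 530.7 -325.8  194. ] tool x [-0.984 -0.178 -0.001] y [-0.178  0.984 -0.001] z [ 0.001 -0.001 -1.   ] F [ 0.2 -0.8 -0.3] grip 0.998 0.0
offset [ 0.567 -0.004  0.616]
[-0.74  0.56  1.23  0.    1.35 -2.49]
204 61
```

View pics/w3c.png

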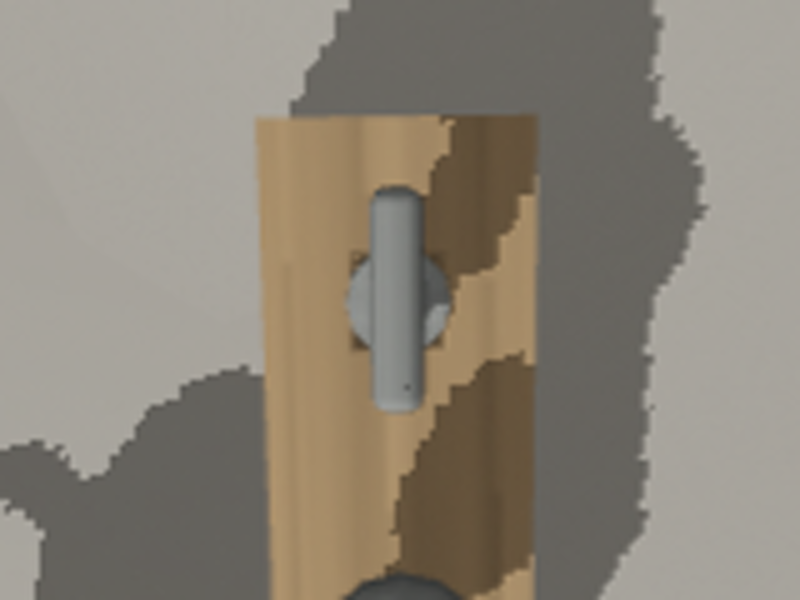

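The bar head is upright and aligned with the tool x axis, centred at crop (397,295), which is pixel (283,119.6). The collar sits on the hole.

Run:
```python
from h import *
import pickle
w2=pickle.load(open('w2.pkl','rb'));w3=pickle.load(open('w3.pkl','rb'))
A=lambda x,y:(200+x/4.8-.4,90+y/4.8-.4);D=lambda x,y:(204+x/5-.4,61+y/5-.4)
print(tri([(w2,A(162,227)),(w3,D(397,293))]))
for z in(83,):print(atz(w3,D(397,293),z),atz(w3,D(397,188),z),atz(w3,D(398,410),z))
print('collar',atz(w3,D(399,302),44))
togo((464,-338.5,53))
```

```text
(array([ 463.23656797, -340.03170789,   78.11124309]), [0.7, 0.7])
[ 462.57178947 -339.92475848   83.        ] [ 446.78760672 -342.74921228   83.        ] [ 480.79168588 -336.49749564   83.        ]
collar [ 463.93942987 -339.52817341   44.        ]
t 3.05 pos [ 530.7 -325.8  194. ] tool x [-0.984 -0.178 -0.001] y [-0.178  0.984 -0.001] z [ 0.001 -0.001 -1.   ] F [ 0.2 -0.8 -0.3] grip 0.998 0.0
offset [ 0.567 -0.003  1.175]
```

>>> arm_command(
  increments=[
    {"offset":[0.285,-0.007,0.1],"dr":[0,0,0],"hand":1},
    {"offset":[0.285,-0.007,0.1],"dr":[0,0,0],"hand":1},
    {"offset":[0,0,0.25],"dr":[0,0,0],"hand":1},
    {"offset":[0,0,0.25],"dr":[0,0,0],"hand":1},
    {"offset":[0,0,0.25],"dr":[0,0,0],"hand":1},
    {"offset":[0,0,0.22],"dr":[0,0,0],"hand":1},
    {"offset":[0,0,0],"dr":[0,0,0],"hand":1},
    {"offset":[0,0,0],"dr":[0,0,0],"hand":1},
  ],
)

```text
time_s: 3.85
eef_pos: [464.0, -340.0, 53.7]
ee_rot: [0.0, -0.09, 0.996, -0.0]
force: [0.9, -0.1, 0.8]
grip_width: 0.998
grip_force: 0.0
```

>>> arm_command(
  increments=[
    {"offset":[0,0,0],"dr":[0,0,0],"hand":-1},
    {"offset":[0,0,0],"dr":[0,0,0],"hand":-1},
    {"offset":[0,0,0],"dr":[0,0,0],"hand":-1},
    {"offset":[0,0,0],"dr":[0,0,0],"hand":-1},
    {"offset":[0,0,0],"dr":[0,0,0],"hand":-1},
    {"offset":[0,0,0],"dr":[0,0,0],"hand":-1},
    {"offset":[0,0,0],"dr":[0,0,0],"hand":-1},
    {"offset":[0,0,0],"dr":[0,0,0],"hand":-1},
  ],
  grip_force=80,
)

```text
time_s: 4.65
eef_pos: [463.6, -339.9, 52.8]
ee_rot: [0.0, -0.091, 0.996, -0.0]
force: [0.3, 0.2, 4.4]
grip_width: 0.091
grip_force: 78.8
```

```bash
python3 -c "
from h import *
togo((463.7,-339.5,160))"
```

```text
t 4.65 pos [ 463.6 -339.9   52.8] tool x [-0.984 -0.181 -0.   ] y [-0.181  0.984 -0.   ] z [ 0. -0. -1.] F [0.3 0.2 4.4] grip 0.091 78.8
offset [-0.001  0.003 -0.893]
```

Gripped (opening about 8 mm). Now I'll lift.

>>> arm_command(
  increments=[
    {"offset":[0,0,-0.12],"dr":[0,0,0],"hand":-1},
    {"offset":[0,0,-0.2],"dr":[0,0,0],"hand":-1},
    {"offset":[0,0,-0.3],"dr":[0,0,0],"hand":-1},
    {"offset":[0,0,-0.38],"dr":[0,0,0],"hand":-1},
    {"offset":[0,0,0],"dr":[0,0,0.16],"hand":-1},
    {"offset":[0,0,0],"dr":[0,0,0.16],"hand":-1},
    {"offset":[0,0,0],"dr":[0,0,0.16],"hand":-1},
    {"offset":[0,0,0],"dr":[0,0,0.16],"hand":-1},
  ],
)

```text
time_s: 5.45
eef_pos: [463.5, -339.7, 173.2]
ee_rot: [0.0, 0.162, 0.987, -0.0]
force: [-0.4, -0.1, -0.1]
grip_width: 0.093
grip_force: 78.3
```

```bash
python3 -c "
from h import *
togo((569.5,-63.5,173))"
```

```text
t 5.45 pos [ 463.5 -339.7  173.2] tool x [-0.947  0.321 -0.   ] y [ 0.321  0.947 -0.   ] z [ 0. -0. -1.] F [-0.4 -0.1 -0.1] grip 0.093 78.3
offset [-9.900e-02  2.463e+00  2.000e-03]
```

>>> arm_command(
  increments=[
    {"offset":[-0.014,0.352,0],"dr":[0,0,0],"hand":-1},
    {"offset":[-0.014,0.352,0],"dr":[0,0,0],"hand":-1},
    {"offset":[-0.014,0.352,0],"dr":[0,0,0],"hand":-1},
    {"offset":[-0.014,0.352,0],"dr":[0,0,0],"hand":-1},
    {"offset":[-0.014,0.352,0],"dr":[0,0,0],"hand":-1},
    {"offset":[-0.014,0.352,0],"dr":[0,0,0],"hand":-1},
    {"offset":[-0.014,0.351,0],"dr":[0,0,0],"hand":-1},
    {"offset":[0,0,0],"dr":[0,0,0],"hand":-1},
  ],
)

```text
time_s: 6.25
eef_pos: [568.8, -58.8, 173.1]
ee_rot: [0.0, 0.157, 0.988, 0.0]
force: [-0.6, -0.4, 0.1]
grip_width: 0.091
grip_force: 78.5
```

```bash
python3 shot.py w4 "(505,-42,173)"
python3 - <<'E'
import cv2,pickle
from h import *
i=pickle.load(open('w4.pkl','rb'));p=proj(i,[(505,-42,102)])[0];print(p);p=p.astype(int)
a=cv2.imread('pics/w4.png');x,y=p[0]-40,p[1]-40
o=cv2.resize(a[y:y+80,x:x+80],None,fx=5,fy=5,interpolation=cv2.INTER_CUBIC);print(x,y)
b=np.zeros((400,800,3),np.uint8);b[:,:400]=o;b[:,400:]=cv2.resize(a[220:420,184:384],None,fx=2,fy=2);cv2.imwrite('pics/w4c.png',b)
E
```

```text
t 6.3 pos [568.3 -61.  173. ] tool x [-0.95   0.312 -0.   ] y [0.312 0.95  0.   ] z [ 0. -0. -1.] F [ 0.2 -1.  -0.6] grip 0.09 78.5
offset [ 0.551 -0.014  0.   ]
[279.42437637 124.13252591]
239 84
```

View pics/w4c.png

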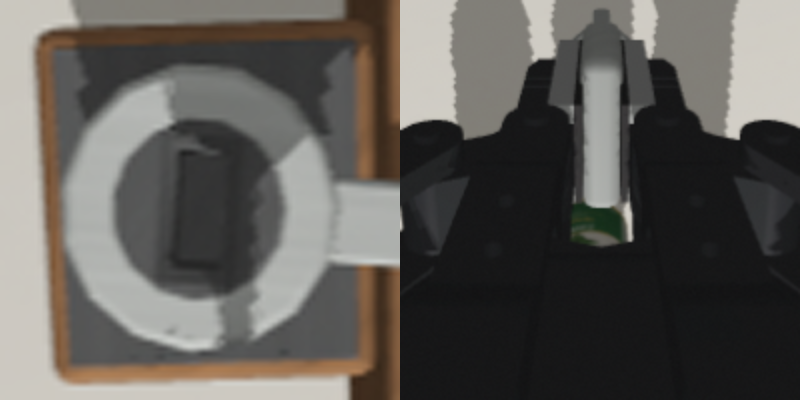

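Key held upright with its blade tip showing. The lock rim centre is at crop (200,207), and the slot edges run (180,150)-(176,262) and (229,155)-(224,268).

Run:
```python
from h import *
import pickle
w1=pickle.load(open('w1.pkl','rb'));w2=pickle.load(open('w2.pkl','rb'));w4=pickle.load(open('w4.pkl','rb'))
D=lambda x,y:(239+x/5-.4,84+y/5-.4);C=lambda x,y:(292+(x-530)/4-.4,242+(y-300)/4-.4);B=lambda x,y:(506+(x-530)/5-.4,22+y/5-.4)
print(tri([(w4,D(200,207)),(w1,C(654,431)),(w2,B(730,137))]),atz(w4,D(200,207),102),atz(w4,D(202,209),90))
for z,a,b in[(98,(180,150),(176,262)),(98,(229,155),(224,268))]:
    d=atz(w4,D(*a),z)-atz(w4,D(*b),z);print(d,np.arctan(d[1]/d[0]))
d=atz(w4,D(400,224),90)-atz(w4,D(335,222),90);print(-np.arctan(d[0]/d[1]))
i=w4
# key tip in view: px from right panel
q=(184+201/2,220+15/2);p,R,s=pose();print('tip in tool',R.inv().apply(atz(i,q,173-37)-p))
togo((505,-42,148))
```

```text
(array([505.24694385, -42.30243463, 101.09791599]), [0.4, 0.4, 0.2]) [505.3682023  -42.71446145 102.        ] [505.79616101 -42.77138437  90.        ]
[-14.10101362   5.33952935   0.        ] -0.36197802181136646
[-14.25181746   5.40221555   0.        ] -0.362320553871443
-0.34577818664501314
tip in tool [ 3.70957472  1.76849904 37.02384509]
t 6.3 pos [568.3 -61.  173. ] tool x [-0.95   0.312 -0.   ] y [0.312 0.95  0.   ] z [ 0. -0. -1.] F [ 0.2 -1.  -0.6] grip 0.09 78.5
offset [ 0.551 -0.014  0.208]
```

>>> arm_command(
  increments=[
    {"offset":[0.27,-0.009,0],"dr":[0,0,0.048],"hand":-1},
    {"offset":[0.27,0,0],"dr":[0,0,0],"hand":-1},
    {"offset":[0,0,0.1],"dr":[0,0,0],"hand":-1},
    {"offset":[0,0,0.1],"dr":[0,0,0],"hand":-1},
    {"offset":[0,0,0],"dr":[0,0,0],"hand":-1},
    {"offset":[0,0,0],"dr":[0,0,0],"hand":-1},
  ],
)

```text
time_s: 6.9
eef_pos: [507.0, -43.0, 148.2]
ee_rot: [-0.0, 0.179, 0.984, 0.0]
force: [0.4, 0.0, -0.9]
grip_width: 0.091
grip_force: 78.5
```

```bash
python3 shot.py w5 "(505.3,-42.5,114.8)"; python3 -c "
import cv2
a=cv2.imread('pics/w5.png');cv2.imwrite('pics/w5c.png',cv2.resize(a[180:340,184:384],None,fx=3.5,fy=3.5,interpolation=2))"
```

```text
t 6.95 pos [507.1 -43.  148.5] tool x [-0.936  0.352 -0.   ] y [ 0.352  0.936 -0.   ] z [ 0. -0. -1.] F [-0.3  0.2 -0.9] grip 0.095 78.5
offset [ 0.015 -0.001  0.281]
```

View pics/w5c.png

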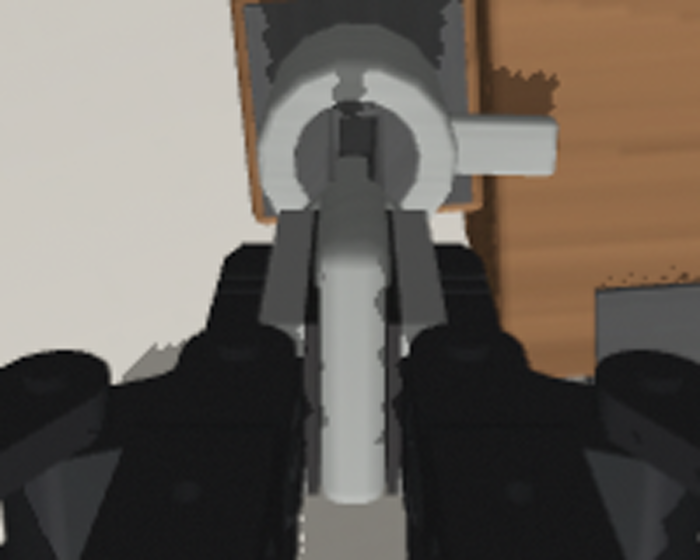

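Blade tip is at about crop (355,160) above the slot at (357,135), and aligned with it. I'll descend in small steps.

>>> arm_command(
  increments=[
    {"offset":[0.015,0.005,0.03],"dr":[0,0,0],"hand":-1},
    {"offset":[0,0,0.03],"dr":[0,0,0],"hand":-1},
    {"offset":[0,0,0.03],"dr":[0,0,0],"hand":-1},
    {"offset":[0,0,0.03],"dr":[0,0,0],"hand":-1},
    {"offset":[0,0,0],"dr":[0,0,0],"hand":-1},
  ],
)

```text
time_s: 7.45
eef_pos: [504.9, -41.2, 133.6]
ee_rot: [-0.0, 0.178, 0.984, 0.0]
force: [0.3, 0.4, -0.8]
grip_width: 0.094
grip_force: 78.5
```

>>> arm_command(
  increments=[
    {"offset":[0,0,0.03],"dr":[0,0,0],"hand":-1},
    {"offset":[0,0,0.03],"dr":[0,0,0],"hand":-1},
    {"offset":[0,0,0.03],"dr":[0,0,0],"hand":-1},
    {"offset":[0,0,0],"dr":[0,0,0],"hand":-1},
  ],
)

```text
time_s: 7.85
eef_pos: [504.8, -41.2, 122.7]
ee_rot: [-0.0, 0.178, 0.984, 0.0]
force: [0.8, 0.4, -1.0]
grip_width: 0.089
grip_force: 78.5
```

Going in freely.

>>> arm_command(
  increments=[
    {"offset":[0,0,0.03],"dr":[0,0,0],"hand":-1},
    {"offset":[0,0,0.02],"dr":[0,0,0],"hand":-1},
    {"offset":[0,0,0.016],"dr":[0,0,0],"hand":-1},
    {"offset":[0,0,0.008],"dr":[0,0,0],"hand":-1},
    {"offset":[0,0,0],"dr":[0,0,0],"hand":-1},
  ],
)

```text
time_s: 8.35
eef_pos: [505.1, -41.3, 114.8]
ee_rot: [0.0, 0.178, 0.984, -0.0]
force: [-1.4, 0.6, 3.5]
grip_width: 0.092
grip_force: 79.3
```

>>> arm_command(
  increments=[
    {"offset":[0,0,0.008],"dr":[0,0,0.12],"hand":-1},
    {"offset":[0,0,0],"dr":[0,0,0.15],"hand":-1},
    {"offset":[0,0,0],"dr":[0,0,0.15],"hand":-1},
    {"offset":[0,0,0],"dr":[0,0,0.15],"hand":-1},
    {"offset":[0,0,0],"dr":[0,0,0.15],"hand":-1},
    {"offset":[0,0,0],"dr":[0,0,0],"hand":-1},
  ],
)

```text
time_s: 8.95
eef_pos: [506.0, -41.5, 114.8]
ee_rot: [0.002, 0.447, 0.894, 0.0]
force: [-0.9, -0.2, 9.3]
grip_width: 0.095
grip_force: 79.9
```

```bash
python3 -c "
from h import *
togo((505.3,-42.5,114));print(ctrl.sense()['wrist_torque'])"
```

```text
t 8.95 pos [506.  -41.5 114.8] tool x [-0.6    0.8   -0.002] y [0.8   0.6   0.002] z [ 0.003 -0.001 -1.   ] F [-0.9 -0.2  9.3] grip 0.095 79.9
offset [-0.003 -0.01   0.006]
[ 0.10198823  0.12423187 -0.05668974]
```

>>> arm_command(
  increments=[
    {"offset":[0,0,0],"dr":[0,0,0.15],"hand":-1},
    {"offset":[0,0,0],"dr":[0,0,0.15],"hand":-1},
    {"offset":[0,0,0],"dr":[0,0,0.15],"hand":-1},
    {"offset":[0,0,0],"dr":[0,0,0.15],"hand":-1},
    {"offset":[0,0,0],"dr":[0,0,0.15],"hand":-1},
    {"offset":[0,0,0],"dr":[0,0,0.15],"hand":-1},
    {"offset":[0,0,0],"dr":[0,0,0],"hand":-1},
  ],
)

```text
time_s: 9.65
eef_pos: [506.4, -41.4, 114.8]
ee_rot: [0.002, 0.729, 0.684, 0.001]
force: [0.5, 1.6, 8.4]
grip_width: 0.094
grip_force: 79.7
```

```bash
python3 -c "
from h import *
togo((505.3,-42.5,114));print(ctrl.sense()['wrist_torque'])"
```

```text
t 9.65 pos [506.4 -41.4 114.8] tool x [ 0.064  0.998 -0.   ] y [ 0.998 -0.064  0.004] z [ 0.004 -0.001 -1.   ] F [0.5 1.6 8.4] grip 0.094 79.7
offset [-0.01  -0.008  0.006]
[ 0.26287615 -0.20718236 -0.01502588]
```

>>> arm_command(
  increments=[
    {"offset":[0,0,0],"dr":[0,0,0.1],"hand":-1},
    {"offset":[0,0,0],"dr":[0,0,0.1],"hand":-1},
    {"offset":[0,0,0],"dr":[0,0,0.08],"hand":-1},
    {"offset":[0,0,0],"dr":[0,0,0],"hand":-1},
    {"offset":[0,0,0],"dr":[0,0,0],"hand":-1},
  ],
)

```text
time_s: 10.15
eef_pos: [506.5, -41.5, 114.8]
ee_rot: [0.002, 0.799, 0.602, 0.001]
force: [2.4, 1.5, 8.7]
grip_width: 0.091
grip_force: 83.5
```

```bash
python3 -c "
from h import *
togo((505.3,-42.5,114));print(ctrl.sense()['wrist_torque'])"
```

```text
t 10.15 pos [506.5 -41.5 114.8] tool x [ 0.275  0.961 -0.   ] y [ 0.961 -0.275  0.005] z [ 0.004 -0.001 -1.   ] F [2.4 1.5 8.7] grip 0.091 83.5
offset [-0.011 -0.008  0.007]
[ 0.15769248 -0.41822837  0.60285779]
```

>>> arm_command(
  increments=[
    {"offset":[0,0,0],"dr":[0,0,0.06],"hand":-1},
    {"offset":[0,0,0],"dr":[0,0,0.04],"hand":-1},
    {"offset":[0,0,0],"dr":[0,0,0],"hand":-1},
  ],
)

```text
time_s: 10.45
eef_pos: [506.6, -41.9, 114.8]
ee_rot: [0.002, 0.822, 0.57, 0.001]
force: [2.8, -0.3, 6.8]
grip_width: 0.094
grip_force: 86.4
```

```bash
python3 -c "
from h import *
togo((505.3,-42.5,114));print(ctrl.sense()['wrist_torque'])"
```

```text
t 10.45 pos [506.6 -41.9 114.8] tool x [ 0.35   0.937 -0.001] y [ 0.937 -0.35   0.005] z [ 0.005 -0.002 -1.   ] F [ 2.8 -0.3  6.8] grip 0.094 86.4
offset [-0.008 -0.008  0.007]
[-0.33176794 -0.48764359  0.72653999]
```

The lock is at its stop: 0.73 Nm, and a 1.57 rad turn counting play and slip. I'll release the key and lift.

>>> arm_command(
  increments=[
    {"offset":[0,0,0],"dr":[0,0,0],"hand":0},
    {"offset":[0,0,0],"dr":[0,0,0],"hand":0},
    {"offset":[0,0,0],"dr":[0,0,0],"hand":0},
    {"offset":[0,0,0],"dr":[0,0,0],"hand":0},
    {"offset":[0,0,-0.1],"dr":[0,0,0],"hand":0},
    {"offset":[0,0,-0.3],"dr":[0,0,0],"hand":0},
    {"offset":[0,0,-0.4],"dr":[0,0,0],"hand":0},
    {"offset":[0,0,-0.3],"dr":[0,0,0],"hand":0},
  ],
)

```text
time_s: 11.25
eef_pos: [505.2, -41.3, 249.0]
ee_rot: [0.001, 0.822, 0.57, 0.001]
force: [0.7, 0.1, -0.8]
grip_width: 0.499
grip_force: 0.0
```

```bash
python3 shot.py w6 "(452,100,245)"
```

```text
t 11.3 pos [506.9 -41.8 254.4] tool x [0.351 0.936 0.   ] y [ 0.936 -0.351  0.012] z [ 0.011 -0.004 -1.   ] F [-0.5 -0.1  6.4] grip 0.499 0.0
offset [ 0.946 -0.844  0.069]
```

View pics/w6.png

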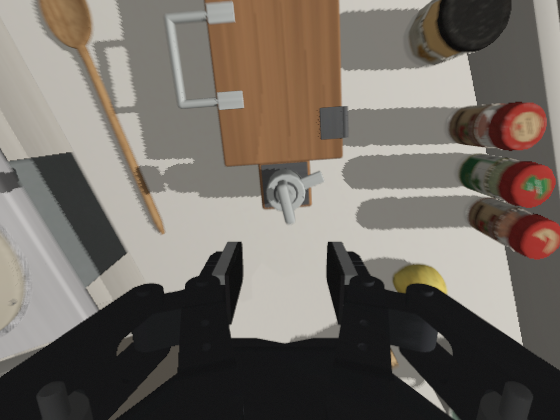

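The key is seated in the lock with its head visible. The tongue points off the lid, from (287,188) to (322,178). Bar corners are at (183,105) and (171,16). Next I'll triangulate the bar and hinge.

Run:
```python
from h import *
import pickle
w1=pickle.load(open('w1.pkl','rb'));w6=pickle.load(open('w6.pkl','rb'));t=ctrl.camera_info('top')
n=tri([(w1,(397,177.5)),(w6,(183,105))]);f=tri([(w1,(469,170.5)),(w6,(171,16))]);print(n,f)
n,f=n[0],f[0];d=(f-n)[:2];print('len',np.linalg.norm(d),'yaw',-np.arctan2(d[0],d[1]))
m=(n+f)/2;yaw=-np.arctan2(d[0],d[1]);
for y in(yaw,-.35):print('mid',m,'hinge',m[:2]+154*np.array([np.cos(y),np.sin(y)]))
# hinge pads on lid (back corners) w6: (333,123)
print('hinge plate',atz(w6,(347,122),82))
print('lid front edge arms', atz(w6,(231,100),86))
togo((m[0],m[1],150))
```

```text
(array([441.0288574 ,  71.38235091,  80.2462124 ]), [0.9, 0.9]) (array([464.3370653 , 145.18751653,  80.28430551]), [0.6, 0.6])
len 77.39815906928075 yaw -0.3058950543547968
mid [452.68296135 108.28493372  80.26525895] hinge [599.53394129  61.90832657]
mid [452.68296135 108.28493372  80.26525895] hinge [597.34635913  55.47867137]
hinge plate [586.48487171  -1.24696963  82.        ]
lid front edge arms [487.83310215  57.48702083  86.        ]
t 11.3 pos [506.9 -41.8 254.4] tool x [0.351 0.936 0.   ] y [ 0.936 -0.351  0.012] z [ 0.011 -0.004 -1.   ] F [-0.5 -0.1  6.4] grip 0.499 0.0
offset [ 1.012 -0.872  0.861]
```

Run:
```python
import pickle,cv2
from h import *
w6=pickle.load(open('w6.pkl','rb'));w1=pickle.load(open('w1.pkl','rb'))
for i,a,b in((w6,(227.5,165),(208,5)),(w6,(342,157),(340,5)),(w1,(332,196),(480,182)),):
    d=atz(i,b,86)-atz(i,a,86);print(atz(i,a,86).round(1),-np.arctan2(d[0],d[1]))
d=atz(w6,(342,157),86)-atz(w6,(227.5,165),86);print(np.arctan2(d[1],d[0]),np.linalg.norm(d))
togo((452.7,108.3,140));p,R,s=pose();print(R.inv().apply([np.cos(-.32),np.sin(-.32),0]),R.inv().apply([0,0,-1]))
```

```text
[459.9   1.4  86. ] -0.2861474306524775
[570.8 -31.6  86. ] -0.2963162032580108
[4.306e+02 3.000e-01 8.600e+01] -0.31035627077325245
-0.28973173299158295 115.6949095642955
t 11.3 pos [506.9 -41.8 254.4] tool x [0.351 0.936 0.   ] y [ 0.936 -0.351  0.012] z [ 0.011 -0.004 -1.   ] F [-0.5 -0.1  6.4] grip 0.499 0.0
offset [ 1.012 -0.873  0.944]
[0.03855927 0.99918899 0.01159971] [-4.98084659e-04 -1.15891246e-02  9.99932720e-01]
```

>>> arm_command(
  increments=[
    {"offset":[0.253,-0.218,0.05],"dr":[0,0,0],"hand":-0.39},
    {"offset":[0.253,-0.218,0.1],"dr":[0,0,0],"hand":-0.39},
    {"offset":[0.253,-0.218,0.2],"dr":[0,0,0],"hand":-0.39},
    {"offset":[0.253,-0.218,0.2],"dr":[0,0,0],"hand":-0.39},
    {"offset":[0,0,0.2],"dr":[0,0,-0.07],"hand":-0.39},
    {"offset":[0,0,0.1],"dr":[0,0,0],"hand":-0.39},
    {"offset":[0,0,0],"dr":[0,0,0],"hand":-0.39},
    {"offset":[0,0,0],"dr":[0,0,0],"hand":-0.39},
  ],
)

```text
time_s: 12.1
eef_pos: [450.1, 109.1, 144.3]
ee_rot: [0.0, 0.806, 0.592, 0.0]
force: [-0.4, 0.2, -0.2]
grip_width: 0.305
grip_force: 0.0
```

```bash
python3 shot.py w7 "(452.7,108.3,63)"
```

```text
t 12.15 pos [450.3 109.  144.4] tool x [0.3   0.954 0.   ] y [ 0.954 -0.3    0.001] z [ 0.001 -0.    -1.   ] F [-0.2  0.3  0.1] grip 0.307 0.0
offset [0.    0.02  0.679]
```

View pics/w7.png

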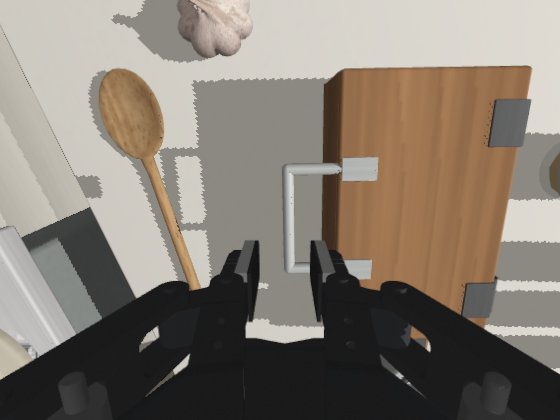

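The bar runs (288,167)-(290,268) between the fingertips (258 and 312), about 3 mm right of the middle. That agrees with the computed +0.02, so I'll descend around it.

Run:
```python
import pickle
from h import *
W=[pickle.load(open(f'w{k}.pkl','rb')) for k in(1,6,7)]
n=tri([(W[0],(397,177.5)),(W[1],(183,105)),(W[2],(290,268))]);f=tri([(W[0],(469,170.5)),(W[1],(171,16)),(W[2],(288.5,169))]);print(n,f)
m=(n[0]+f[0])/2;print(m);togo((m[0],m[1],63))
```

```text
(array([441.39263021,  71.04799251,  81.06352832]), [1.3, 0.7, 0.8]) (array([463.7327201 , 143.27973211,  83.64183549]), [1.1, 1.4, 1.1])
[452.56267515 107.16386231  82.35268191]
t 12.15 pos [450.3 109.  144.4] tool x [0.3   0.954 0.   ] y [ 0.954 -0.3    0.001] z [ 0.001 -0.    -1.   ] F [-0.2  0.3  0.1] grip 0.307 0.0
offset [-0.009  0.022  0.679]
```

>>> arm_command(
  increments=[
    {"offset":[0,0.02,0.2],"dr":[0,0,0],"hand":-0.39},
    {"offset":[0,0,0.2],"dr":[0,0,0],"hand":-0.39},
    {"offset":[0,0,0.15],"dr":[0,0,0],"hand":-0.39},
    {"offset":[0,0,0.13],"dr":[0,0,0],"hand":-0.39},
    {"offset":[0,0,0],"dr":[0,0,0],"hand":-0.39},
  ],
  grip_force=25,
)

```text
time_s: 12.65
eef_pos: [451.6, 108.2, 61.2]
ee_rot: [-0.001, 0.806, 0.592, -0.001]
force: [-0.5, 0.7, 0.4]
grip_width: 0.302
grip_force: 0.0
```

>>> arm_command(
  increments=[
    {"offset":[0,0,0],"dr":[0,0,0],"hand":-1},
    {"offset":[0,0,0],"dr":[0,0,0],"hand":-1},
    {"offset":[0,0,0],"dr":[0,0,0],"hand":-1},
    {"offset":[0,0,0],"dr":[0,0,0],"hand":-1},
    {"offset":[0,0,0],"dr":[0,0,0],"hand":-1},
  ],
  grip_force=40,
)

```text
time_s: 13.15
eef_pos: [452.7, 108.4, 62.9]
ee_rot: [0.001, 0.806, 0.592, 0.001]
force: [-0.6, -1.0, 7.8]
grip_width: 0.076
grip_force: 39.5
```

Run:
```python
from h import *
togo((452,108,63));
th=np.linspace(0,1.72,21);a=np.arctan2(4,154)+th
y=-154*np.cos(a);z=154*np.sin(a)
dy,dz=np.diff(y)/120,-np.diff(z)/120
for k in range(20):print(k,dy[k].round(3),dz[k].round(3))
```

```text
t 13.15 pos [452.7 108.4  62.9] tool x [0.299 0.954 0.   ] y [ 0.954 -0.299  0.002] z [ 0.002 -0.    -1.   ] F [-0.6 -1.   7.8] grip 0.076 39.5
offset [-0.005 -0.005 -0.001]
0 0.008 -0.11
1 0.017 -0.109
2 0.026 -0.107
3 0.035 -0.104
4 0.044 -0.101
5 0.053 -0.097
6 0.061 -0.092
7 0.069 -0.086
8 0.076 -0.08
9 0.082 -0.073
10 0.088 -0.066
11 0.094 -0.058
12 0.098 -0.05
13 0.102 -0.041
14 0.105 -0.032
15 0.108 -0.023
16 0.109 -0.014
17 0.11 -0.004
18 0.11 0.005
19 0.109 0.015
```

Bar gripped (6.5 mm reading). Following the arc.

>>> arm_command(
  increments=[
    {"offset":[0,0.008,-0.11],"dr":[0,0,0],"hand":-1},
    {"offset":[0,0.017,-0.109],"dr":[0,0,0],"hand":-1},
    {"offset":[0,0.026,-0.107],"dr":[0,0,0],"hand":-1},
    {"offset":[0,0.035,-0.104],"dr":[0,0,0],"hand":-1},
    {"offset":[0,0,0],"dr":[0,0,0],"hand":-1},
  ],
)

```text
time_s: 13.65
eef_pos: [462.2, 105.5, 114.6]
ee_rot: [0.0, 0.806, 0.592, 0.001]
force: [-1.1, 2.0, -1.4]
grip_width: 0.072
grip_force: 39.2
```

```bash
python3 -c "
from h import *
togo((463,105,113))"
```

```text
t 13.65 pos [462.2 105.5 114.6] tool x [0.299 0.954 0.001] y [ 0.954 -0.299  0.001] z [ 0.001  0.    -1.   ] F [-1.1  2.  -1.4] grip 0.072 39.2
offset [-0.002  0.008  0.013]
```

Forces are small and the lid is following.

>>> arm_command(
  increments=[
    {"offset":[0,0.044,-0.101],"dr":[0,0,0],"hand":-1},
    {"offset":[0,0.053,-0.097],"dr":[0,0,0],"hand":-1},
    {"offset":[0,0.061,-0.092],"dr":[0,0,0],"hand":-1},
    {"offset":[0,0.069,-0.086],"dr":[0,0,0],"hand":-1},
    {"offset":[0,0,0],"dr":[0,0,0],"hand":-1},
  ],
)

```text
time_s: 14.15
eef_pos: [486.6, 98.3, 159.4]
ee_rot: [-0.002, 0.806, 0.592, -0.001]
force: [-13.8, 7.1, 11.1]
grip_width: 0.076
grip_force: 39.8
```

>>> arm_command(
  increments=[
    {"offset":[0,0.076,-0.08],"dr":[0,0,0],"hand":-1},
    {"offset":[0,0.082,-0.073],"dr":[0,0,0],"hand":-1},
    {"offset":[0,0.088,-0.066],"dr":[0,0,0],"hand":-1},
    {"offset":[0,0.094,-0.058],"dr":[0,0,0],"hand":-1},
    {"offset":[0,0,0],"dr":[0,0,0],"hand":-1},
  ],
)

```text
time_s: 14.65
eef_pos: [527.1, 86.4, 194.6]
ee_rot: [-0.001, 0.806, 0.592, 0.001]
force: [-14.9, 8.5, 23.9]
grip_width: 0.074
grip_force: 41.4
```

Run:
```python
from h import *
togo((463,105,113))
h=np.array([452.7,108.4])+154*np.array([.954,-.299]);p,R,s=pose();print(h,p[:2]@[.954,-.299]-h@[.954,-.299],p[2]+19-78)
i=ctrl.camera_info('scene');a=ctrl.capture('scene')[:,:,::-1]
c=cv2.resize(a[120:330,150:430],None,fx=2.5,fy=2.5,interpolation=2);cv2.imwrite('pics/s2.png',c)
```

```text
t 14.65 pos [527.1  86.4 194.6] tool x [0.299 0.954 0.003] y [ 0.954 -0.299  0.001] z [ 0.002  0.003 -1.   ] F [-14.9   8.5  23.9] grip 0.074 41.4
offset [-0.013 -0.557  0.68 ]
[599.616  62.354] -76.38270331146589 135.61240354443885
```

View pics/s2.png

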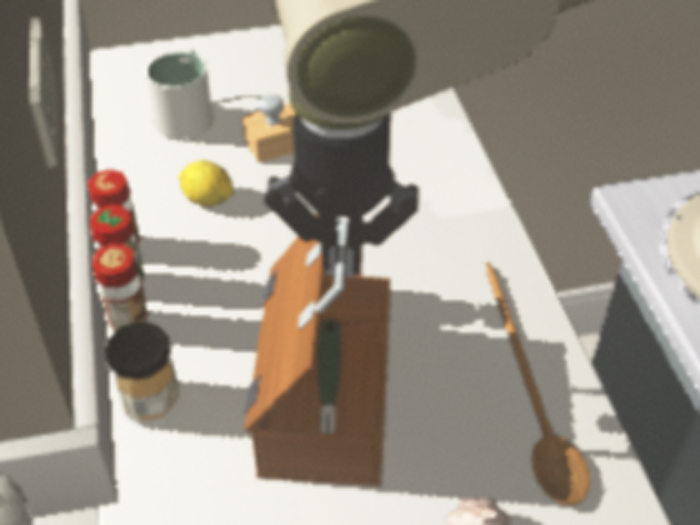

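The lid is about 60° open and the peeler is visible inside. The force points radially outward, so I'll ease outward by about 3 mm and carry on.

>>> arm_command(
  increments=[
    {"offset":[0,-0.01,-0.025],"dr":[0,0,0],"hand":-1},
    {"offset":[0,0.098,-0.05],"dr":[0,0,0],"hand":-1},
    {"offset":[0,0.102,-0.041],"dr":[0,0,0],"hand":-1},
    {"offset":[0,0,0],"dr":[0,0,0],"hand":-1},
  ],
)

```text
time_s: 15.1
eef_pos: [549.5, 79.3, 205.8]
ee_rot: [-0.001, 0.806, 0.592, 0.001]
force: [0.4, 7.7, 3.0]
grip_width: 0.073
grip_force: 41.2
```

>>> arm_command(
  increments=[
    {"offset":[0.006,0.105,-0.032],"dr":[0,0,0],"hand":-1},
    {"offset":[0,0.108,-0.023],"dr":[0,0,0],"hand":-1},
    {"offset":[0,0.109,-0.014],"dr":[0,0,0],"hand":-1},
    {"offset":[0,0,0],"dr":[0,0,0],"hand":-1},
  ],
)

```text
time_s: 15.5
eef_pos: [586.9, 68.2, 214.1]
ee_rot: [-0.0, 0.806, 0.592, 0.002]
force: [1.1, 6.0, 5.1]
grip_width: 0.074
grip_force: 41.7
```

Run:
```python
from h import *
togo((463,105,113))
h=np.array([452.7,108.4])+154*np.array([.954,-.299]);p,R,s=pose();print(p[:2]@[.954,-.299]-h@[.954,-.299],p[2]+19-78)
```

```text
t 15.5 pos [586.9  68.2 214.1] tool x [0.299 0.954 0.003] y [ 0.954 -0.299  0.002] z [ 0.002  0.002 -1.   ] F [1.1 6.  5.1] grip 0.074 41.7
offset [-0.018 -1.079  0.841]
-13.840776206133455 155.14400754160093
```

>>> arm_command(
  increments=[
    {"offset":[0,0.11,-0.004],"dr":[0,0,0],"hand":-1},
    {"offset":[0,0.11,0.005],"dr":[0,0,0],"hand":-1},
    {"offset":[0,0.09,0.012],"dr":[0,0,0],"hand":-1},
    {"offset":[0,0,0],"dr":[0,0,0],"hand":-1},
    {"offset":[0,0,0],"dr":[0,0,0],"hand":-1},
  ],
)

```text
time_s: 16.0
eef_pos: [622.0, 57.6, 212.7]
ee_rot: [-0.0, 0.806, 0.592, 0.002]
force: [2.5, 7.5, 3.5]
grip_width: 0.075
grip_force: 41.9
```

Run:
```python
from h import *
togo((463,105,113))
h=np.array([452.7,108.4])+154*np.array([.954,-.299]);p,R,s=pose();print(p[:2]@[.954,-.299]-h@[.954,-.299],p[2]+19-78)
```

```text
t 16.0 pos [622.   57.6 212.7] tool x [0.298 0.954 0.003] y [ 0.954 -0.298  0.002] z [ 0.003  0.002 -1.   ] F [2.5 7.5 3.5] grip 0.075 41.9
offset [-0.021 -1.385  0.828]
22.830798498812555 153.6909414869428
```

>>> arm_command(
  increments=[
    {"offset":[0,0.05,0.008],"dr":[0,0,0],"hand":-1},
    {"offset":[0,0.02,0.003],"dr":[0,0,0],"hand":-1},
    {"offset":[0,0,0],"dr":[0,0,0],"hand":-1},
  ],
)

```text
time_s: 16.3
eef_pos: [629.9, 55.3, 211.2]
ee_rot: [-0.0, 0.806, 0.592, 0.002]
force: [3.0, 6.9, 4.1]
grip_width: 0.072
grip_force: 41.9
```

>>> arm_command(
  increments=[
    {"offset":[0,0,0],"dr":[0,0,0],"hand":-0.4},
    {"offset":[0,0,0],"dr":[0,0,0],"hand":-0.4},
    {"offset":[0,0,0],"dr":[0,0,0],"hand":-0.2},
    {"offset":[0,0,0],"dr":[0,0,0],"hand":-0.2},
    {"offset":[0,0,-0.1],"dr":[0,0,0],"hand":-0.2},
    {"offset":[0,0,-0.3],"dr":[0,0,0],"hand":-0.2},
    {"offset":[0,0,-0.3],"dr":[0,0,0],"hand":-0.2},
    {"offset":[0,0,0],"dr":[0,0,0],"hand":-0.2},
  ],
)

```text
time_s: 17.1
eef_pos: [630.4, 53.6, 301.6]
ee_rot: [0.003, 0.806, 0.592, 0.004]
force: [0.1, -0.1, -0.2]
grip_width: 0.398
grip_force: 0.0
```

Run:
```python
from h import *
togo((420,150,300))
a=ctrl.capture('scene')[:,:,::-1];b=ctrl.capture('top')[:,:,::-1]
o=np.zeros((600,800,3),np.uint8);o[:600,:400]=cv2.resize(a[120:330,180:320],(400,600),interpolation=2);o[:400,400:]=cv2.resize(b[120:300,160:340],(400,400),interpolation=2)
cv2.imwrite('pics/fin.png',o)
```

```text
t 17.1 pos [630.4  53.6 301.6] tool x [0.299 0.954 0.002] y [ 0.954 -0.299  0.01 ] z [ 0.01  -0.001 -1.   ] F [ 0.1 -0.1 -0.2] grip 0.398 0.0
offset [ 0.242 -1.913 -0.006]
```

View pics/fin.png

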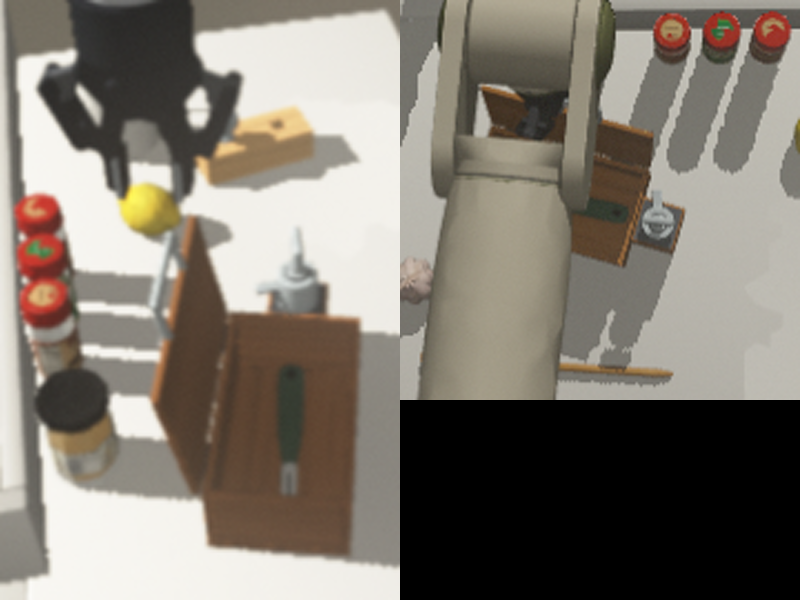

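The lid leans back past vertical with the gripper clear above it. The key is in the lock, the round key is in the stand, and the lemon, garlic and mug haven't moved. Handing in.

```bash
python3 -c "
from rig import ctrl
print(ctrl.finish_job())"
```

```text
the job is handed in; nothing more can be done
None
```

I used the bar-headed key to turn the lock clockwise to its stop and opened the lid until it leaned back and stayed there; the key is still in the lock, and I handed the job in at about 17 s (no verdict was returned).

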